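# Turn the register divider over

## Robot

A 6-joint arm with a two-finger parallel gripper is mounted at the origin on the work surface. World frame = base frame: x ahead of the robot, y to its left, z up, the work surface at z = 0. Lengths are in m, angles in degrees, forces in N, time in s.
With the tool pointing down it reaches from about 0.25 to 0.725 m from the base axis. Payload 9.7 kg.
Tool frame: the origin (TCP) lies midway between the tips of the shut fingers; the grasp point (between the pads) lies bot.grasp_offset behind it (bot.grasp_offset is the distance from the TCP to the grasp point, in m); x points along the fingers, y is the direction in which the jaws open and shut, and the axes are right-handed (so a half turn about x gives the same grasp; the last joint's range is limited). The gripper opens to 85 mm and grips with 20 to 120 N. Pads are 22 mm wide; open, the fingers measure 114 mm over their backs; the gripper's body (76 mm by 85 mm) begins 54 mm behind the grasp point. The pads swing forward as they close: fully open they stand 13 mm farther back than shut.
Start: joints at [72.479, 4.979, 10.078, 95.1, 0, 90], TCP at [0.166, 0.524, 0.231] pointing down, gripper open.
Joint ranges: [-179.16, 179.16], [-48.56, 103.87], [-65.8, 70.77], [-126.05, 130.52], [-82.76, 87.17], [-180, 180]. Speed limits (degrees/s): [127.2, 127.2, 147.25, 180, 180, 180].

## Interface

Orientations are given as [roll, pitch, yaw] about the fixed x, y, z axes, in that order (R = Rz(yaw) Ry(pitch) Rx(roll)).
In Python, from workcell import status, camera, bot gives the robot as it stands.
- The arm moves only by the shell command python3 -m jog 'ROWS' [OPENING] [FORCE]. ROWS is text: rows parted by semicolons, each of 4 numbers parted by spaces: the shift along the tool's x, y, z in mm, then the turn about the tool's x in degrees. A call has exactly 8 rows; each row is the pose to reach, as a shift and turn from the pose commanded when the call began, along the tool's axes at that moment; what a row does not reach only later rows make up. A row lasts 1/8 s, in which the tool goes at most 62.5 mm and 10.7 degrees, less where a joint would pass 70% of its speed; a pose out of reach is approached as far as the arm can. A call with a gripper value outside its range is refused whole. OPENING is the opening, from 0 (shut) to 1 (fully open), set as the call begins (- or left out, the last holds). The fingers move at their own pace and stop on an object; FORCE is the grip in N (left out, the last holds). Time passes only in rows, so rows that repeat a pose let the fingers close, or fill a call up. It gives the time, the measured TCP pose, the force and the opening at its end, in the units of the state.
- status.get_obs(): the state, without advancing time (a new reading comes with each control period).
- camera(name): name is "scene" or "side" or "wrist"; returns a dict with "color" (480x640x3 uint8, red, green, blue), "vfov" (degrees; the focal length in pixels is half the picture's height over the tangent of half this angle, whatever the lens; pixels are square), "cx", "cy" (the principal point, pixels), "rvec" (rotation vector, rad) and "tvec" (3), from world to camera coordinates, as OpenCV has them. Camera axes: x right, y down, z forward; pixel columns grow to the right and rows downward; lengths in m; the calibration is good to about 2 mm. A picture is of the moment at which its call begins. There is no depth.
- bot.job_done(): hands the job in, once; it reports no verdict.
The state is a dict: "time": time; "q": joint angles; "qd": joint speeds; "joint_efforts": joint torques, N m; "ee_pos": TCP position; "tcp_rot": TCP orientation; "wrist_force": force on the tool from outside, world axes, zero at the start; "torque": the same for the moment, N m; "opening": finger opening in m.
Only numpy, scipy, OpenCV 4.12 (cv2) and the standard library are available. Lean on these libraries where they do the work, as an engineer would, in place of code of your own. Each camera call takes 0.05 s, during which the arm holds its last target. There are 200 camera calls.

## Task

The carton lying on the far page of the open binder is in the way: push it off the binder with your fingers so that it lies on the table beside it. Then push the half-raised blue leaf over the spine with your fingers, gently, until it lies flat on the far page. Do not pick the carton up, and leave the other things on the desk where they are.

Things in the scene. Friction and masses are not known exactly. Their poses are not given: they have to be found in the camera images.
- binder: Open ring binder fixed on the table: black board 290 x 210 mm (x by y), a white page block each side of the spine, page tops 10 mm above the table. Origin on the table under the spine's middle. x points across the spine from near page (robot side) to far page; y runs along the spine. Steel spine bar 12 mm thick along y, rings up to 26 mm high.
- spine (a point): Middle of the hinge line of the leaf: centre of the binder's spine bar, 13 mm above the table.
- leaf (a joint): Angle of the blue leaf about the spine, rad: 0 flat on the near page, 1.57 upright, 3.14 flat on the far page (stops at both ends). Starts at 0.8 to 1.25. Leaf 186 mm along the spine, 4 mm thick, reaches 118 mm from the hinge line; orange tab 60 mm wide mid-edge reaches 132 mm. Stiff hinge: it stays at any angle where it is left; 1 to 2 N at the tab moves it.
- leaf_tab (a point): Middle of the outer edge of the leaf's orange tab, 132 mm from the hinge line, in the leaf's mid-thickness.
- carton: White vaccine carton with blue, orange and red bands, 88 x 26 x 26 mm, long along its x, lying loose on the far page, roughly at right angles to the spine. Origin at its middle: 23 mm above the table on the page, 13 mm on the table. 0.06 kg, slides when pushed. Beside the far page the table is bare up to 200 mm either side of the spine's middle.
- vial: Bystander to leave alone: small glass vial with a red cap, 26 mm across, 50 mm tall; origin at the centre of its underside.
- stamp: Bystander to leave alone: brown wooden hand stamp, 38 mm across, 72 mm tall; origin at the centre of its underside.
- spirit: Bystander to leave alone: clear spirit bottle with blue label, 64 mm across, 170 mm tall; origin at the centre of its underside.
- jar: Bystander to leave alone: white plastic jar, 100 mm across, 160 mm tall; origin at the centre of its underside.
- bowl: Bystander to leave alone: white plastic bowl, 130 mm across, 40 mm tall; origin at the centre of its underside.
- cards: Bystander to leave alone: loose stack of white cards, 100 x 150 mm, 30 mm tall; origin at the centre of its underside.
Mind the look-alikes: they are no part of the job. What is shaped like the carton but purple is not meant.

How it is judged:
By the outcome, as a careful person would: the job done as asked, in the order asked, and still so for the second after the job is handed in, with the robot touching nothing.
It also fails if it takes over 61 s, if anything falls off the work surface, if the arm or the gripper's body presses on something with over 40 N, if the wrist force passes 120 N, or if a joint passes its speed limit or range.

## Working session

There is one attempt and no reset: what is moved stays moved. The work goes in short steps, Python scripts to look and compute and a shell command to move; the robot and the scene stay as the last step left them, time stands still between calls to the robot, and variables do not carry over. Pictures are saved under pics/ and viewed, about 8 in all and at most 12, crops included, and the job is handed in when it is done.

```bash
mkdir -p pics; ls
python3 - <<'E'
from workcell import status,camera,bot
import cv2,numpy as np
o=status.get_obs()
print({k:np.round(v,3) for k,v in o.items()},bot.grasp_offset)
a=[]
for n in("scene","side"):
    c=camera(n);cv2.imwrite(f"pics/{n}0.png",c["color"][:,:,::-1]);print(n,c["vfov"],c["cx"],c["cy"],c["rvec"],c["tvec"])
E
```

```text
pics
{'time': np.float64(0.0), 'q': array([7.2480e+01, 5.0110e+00, 1.0036e+01, 9.5098e+01, 3.0000e-03,
       8.9998e+01]), 'qd': array([-0.029,  0.022,  0.016, -0.103,  0.008,  0.045]), 'joint_efforts': array([-2.0000e-03, -5.2039e+01,  4.6480e+01,  1.6000e-02, -0.0000e+00,
        0.0000e+00]), 'ee_pos': array([0.165, 0.524, 0.231]), 'tcp_rot': array([ -91.98 ,   89.926, -109.497]), 'wrist_force': array([-0.132,  0.886,  0.731]), 'torque': array([0.004, 0.034, 0.03 ]), 'opening': np.float64(0.085)} 0.0187
scene 42.01602005397961 316.750335580335 234.6455656719339 [ 1.92865366  1.34195329 -0.61052473] [-0.15758544 -0.25832003  1.95551236]
side 45.734876978773286 322.49398487281616 233.35144814210616 [ 0.09387472 -2.83610356  1.26412017] [0.49591255 0.06565983 1.54877267]
```

View pics/scene0.png

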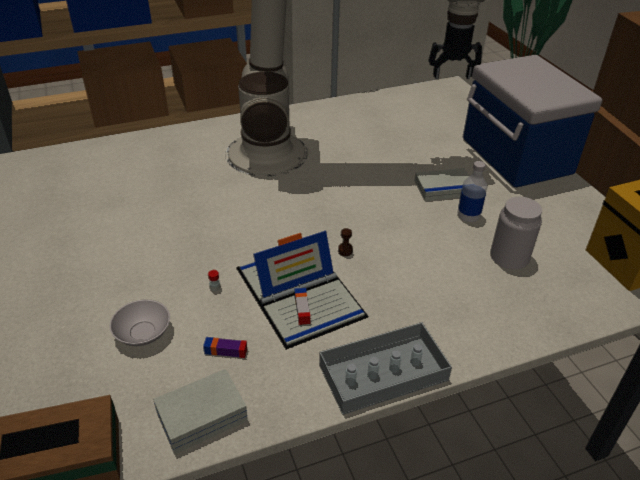

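View pics/side0.png

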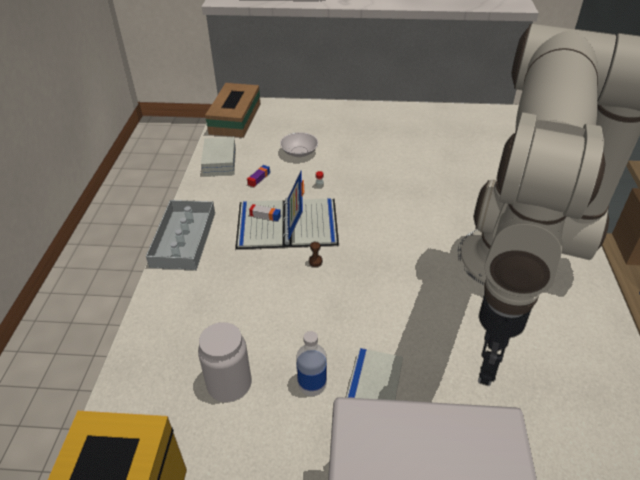

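Scene view: the carton is white with bands at (303,307). Its look-alike is the purple carton at (226,347), and there is another blue/white pad at (440,186). The open binder has corners near (238,268), (287,344) and (366,314). In the side view the carton is at (265,213), with binder corners (236,247), (240,200), (338,243) and (333,198).

```bash
cat > h.py <<'E'
from workcell import status,camera,bot
import cv2,numpy as np
def K(c):
    f=240/np.tan(np.radians(c["vfov"])/2);return np.array([[f,0,c["cx"]],[0,f,c["cy"]],[0,0,1.]])
def ray(c,p):
    R=cv2.Rodrigues(np.array(c["rvec"],float))[0];d=R.T@np.linalg.inv(K(c))@[p[0],p[1],1.];return -R.T@np.array(c["tvec"]),d
def onz(c,p,z):
    o,d=ray(c,p);return o+d*(z-o[2])/d[2]
def tri(c1,p1,c2,p2):
    o1,d1=ray(c1,p1);o2,d2=ray(c2,p2);s=np.linalg.lstsq(np.c_[d1,-d2],o2-o1,rcond=None)[0]
    a,b=o1+s[0]*d1,o2+s[1]*d2;return (a+b)/2,np.linalg.norm(a-b)
def proj(c,X): return cv2.projectPoints(np.array(X,float).reshape(-1,3),np.array(c["rvec"],float),np.array(c["tvec"],float),K(c),None)[0].reshape(-1,2)
E
python3 - <<'E'
from h import *
np.set_printoptions(precision=3,suppress=True)
A=camera("scene");B=camera("side")
for p in [(238,268),(287,344),(366,314)]:print("sc",p,onz(A,p,.004))
for p in [(236,247),(240,200),(338,243),(333,198)]:print("sd",p,onz(B,p,.004))
print("vial",onz(A,(215,291),0),"stamp",onz(A,(346,254),0),onz(B,(315,264),0),"purple",onz(A,(226,355),0))
print("carton ends sc z.036",onz(A,(300,290),.036),onz(A,(304,317),.036))
print("carton ends sd",onz(B,(251,210),.036),onz(B,(279,213),.036))
print("tab",tri(A,(290,238),B,(301,183)))
a=cv2.resize(A["color"][220:360,190:390],None,fx=4,fy=4,interpolation=2)[:,:,::-1]
cv2.imwrite("pics/crop1.png",a[:,:800])
b=cv2.resize(B["color"][160:270,220:360],None,fx=5,fy=5,interpolation=2)[:,:,::-1]
cv2.imwrite("pics/crop2.png",b)
E
```

```text
sc (238, 268) [ 0.486 -0.223  0.004]
sc (287, 344) [ 0.757 -0.186  0.004]
sc (366, 314) [0.735 0.012 0.004]
sd (236, 247) [0.738 0.008 0.004]
sd (240, 200) [ 0.764 -0.2    0.004]
sd (338, 243) [ 0.455 -0.026  0.004]
sd (333, 198) [ 0.481 -0.227  0.004]
vial [ 0.541 -0.294  0.   ] stamp [0.526 0.05  0.   ] [0.513 0.057 0.   ] purple [ 0.737 -0.318  0.   ]
carton ends sc z.036 [ 0.641 -0.115  0.036] [ 0.723 -0.134  0.036]
carton ends sd [ 0.713 -0.116  0.036] [ 0.63  -0.108  0.036]
tab (array([ 0.566, -0.115,  0.138]), np.float64(0.007549253282876429))
```

View pics/crop1.png

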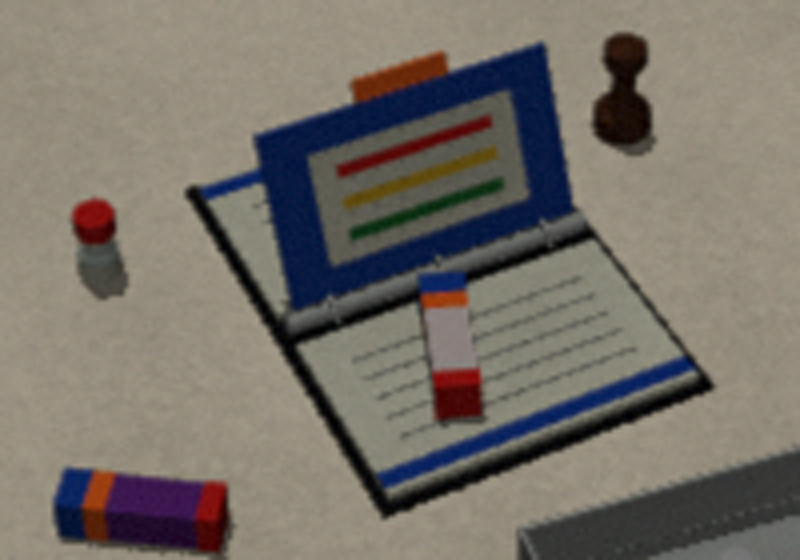

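View pics/crop2.png

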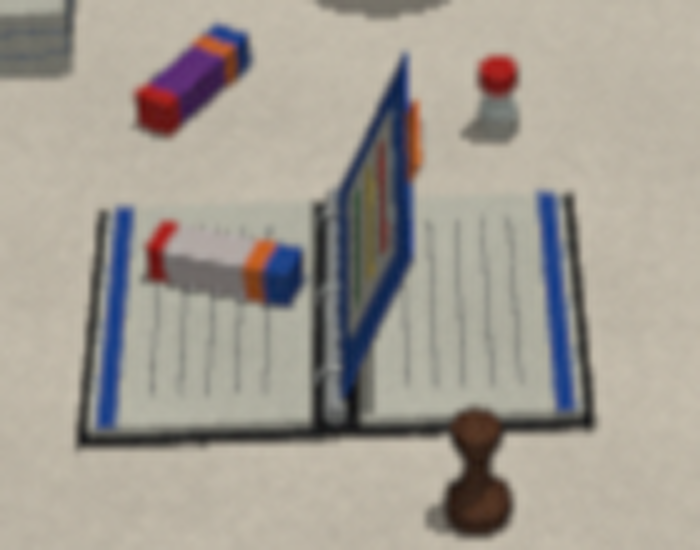

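Binder centre comes out at about (0.610,-0.108) with yaw about 7°. The leaf is at about 1.23 rad and its tab sits 0.132 m from the hinge, as specified. The carton centre is about (0.678,-0.117), and it is the white one; purple at (226,347) is rejected. I'll push it toward binder +y, which is bare and within reach.

```bash
cat >> h.py <<'E'
from scipy.spatial.transform import Rotation as Ro
C=np.array([.610,-.108,0]);YAW=np.radians(7)
def bp(x,y,z): 
    c,s=np.cos(YAW),np.sin(YAW);return C+[x*c-y*s,x*s+y*c,z]
def tobin(p):
    d=np.array(p)-C;c,s=np.cos(YAW),np.sin(YAW);return np.array([d[0]*c+d[1]*s,-d[0]*s+d[1]*c,d[2]])
def cur():
    o=status.get_obs();return np.array(o["ee_pos"]),Ro.from_euler("xyz",o["tcp_rot"],degrees=True).as_matrix()
def to(p):
    e,R=cur();return np.round(1000*R.T@(np.array(p)-e),1)
E
python3 - <<'E'
from h import *
np.set_printoptions(precision=3,suppress=True)
e,R=cur();print(R)
ty=R[:,1];print("jaw yaw",np.degrees(np.arctan2(ty[1],ty[0])))
print(to(bp(.066,-.065,.231)))
E
```

```text
[[-0.     0.301  0.954]
 [-0.001  0.954 -0.301]
 [-1.    -0.001 -0.   ]]
jaw yaw 72.47924867210048
[   0.2 -501.   701.2]
```

```bash
python3 -m jog '0 -31 44 8.2;0 -63 88 16.4;0 -94 132 24.6;0 -125 175 32.8;0 -157 219 41;0 -188 263 49.2;0 -219 307 57.4;0 -250 350 65.5' 0.5
python3 - <<'E'
from h import *
e,R=cur();print(R.round(3),to(bp(.066,-.065,.231)))
E
```

```text
time: 1.2
ee_pos: [0.4249, 0.1791, 0.2313]
tcp_rot: [114.5, 90.0, 31.3]
wrist_force: [0.4, 1.4, -0.5]
opening: 0.0427
[[ 0.     0.993  0.117]
 [ 0.     0.117 -0.993]
 [-1.     0.    -0.   ]] [3.000e-01 2.167e+02 3.714e+02]
```

```bash
python3 -m jog '0 27 46 0;0 54 93 0;0 81 139 0;0 108 186 0;0 136 232 0;0 163 279 0;0 190 325 0;0 217 371 0'
python3 - <<'E'
from h import *
e,R=cur();print(tobin(e).round(3),to(bp(.066,-.065,.231)))
c=camera("wrist");cv2.imwrite("pics/w1.png",c["color"][:,:,::-1])
for n,q in dict(spine=bp(0,0,.013),far=bp(.145,.105,.004),far2=bp(.145,-.105,.004),car=(.678,-.117,.036),tip=bp(.066,-.065,.02)).items():print(n,proj(c,q).round(0))
E
```

```text
time: 2.2
ee_pos: [0.6853, -0.1627, 0.231]
tcp_rot: [169.3, 90.0, 86.3]
wrist_force: [0.6, 0.2, 0.5]
opening: 0.0428
[ 0.068 -0.063  0.231] [ 0.  -2.1  1.5]
spine [[250. 147.]]
far [[396.  33.]]
far2 [[382. 241.]]
car [[314. 167.]]
tip [[314. 210.]]
```

View pics/w1.png

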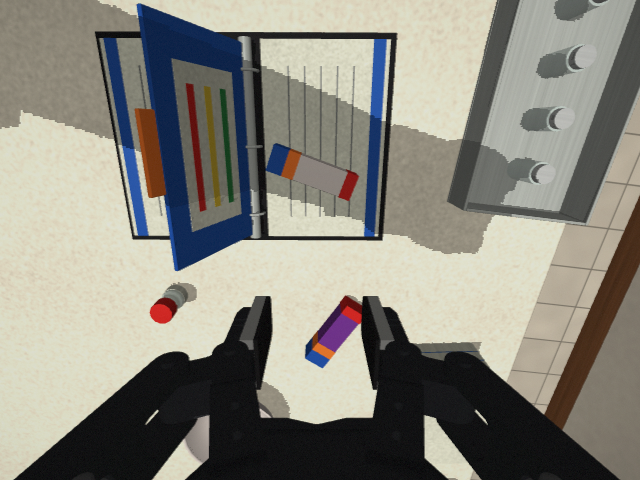

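The wrist view confirms the binder model: the far corners project to (396,33) and (382,241), as seen. The carton spans (268,160) to (357,186), and its near-camera red corner is at (350,200).

Run:
```python
from h import *
c=camera("wrist")
for p,z in [((350,200),.023),((358,174),.036),((275,143),.036),((266,172),.02)]:print(p,tobin(onz(c,p,z)).round(3))
print(to(bp(.068,-.075,.018)))
```

```text
(350, 200) [ 0.105 -0.058  0.023]
(358, 174) [ 0.111 -0.029  0.036]
(275, 143) [0.031 0.    0.036]
(266, 172) [ 0.019 -0.029  0.02 ]
[2.085e+02 2.000e-01 9.000e+00]
```

```bash
python3 -m jog '0 0 20 0;40 0 20 0;80 0 20 0;120 0 20 0;160 0 20 0;190 0 20 0;207 0 20 0;217 0 20 0'
python3 - <<'E'
from h import *
e,R=cur();print(tobin(e).round(3),status.get_obs()["wrist_force"])
E
```

```text
time: 3.3
ee_pos: [0.687, -0.181, 0.0147]
tcp_rot: [65.3, 90.0, -17.7]
wrist_force: [-0.3, -0.2, 0.7]
opening: 0.0427
[ 0.067 -0.082  0.015] [-0.29750464 -0.15603601  0.65470294]
```

```bash
python3 -m jog '0 0 -12 0;0 0 -25 0;0 0 -38 0;0 0 -50 0;0 0 -63 0;0 0 -75 0;0 0 -88 0;0 0 -100 0'
python3 - <<'E'
from h import *
e,R=cur();print(tobin(e).round(3),status.get_obs()["wrist_force"])
c=camera("wrist");cv2.imwrite("pics/w2.png",c["color"][:,:,::-1])
E
```

```text
time: 4.3
ee_pos: [0.6747, -0.0809, 0.0143]
tcp_rot: [28.9, 90.0, -54.1]
wrist_force: [0.7, -2.1, 0.5]
opening: 0.0425
[0.068 0.019 0.014] [ 0.72470403 -2.10259676  0.48229771]
```

View pics/w2.png

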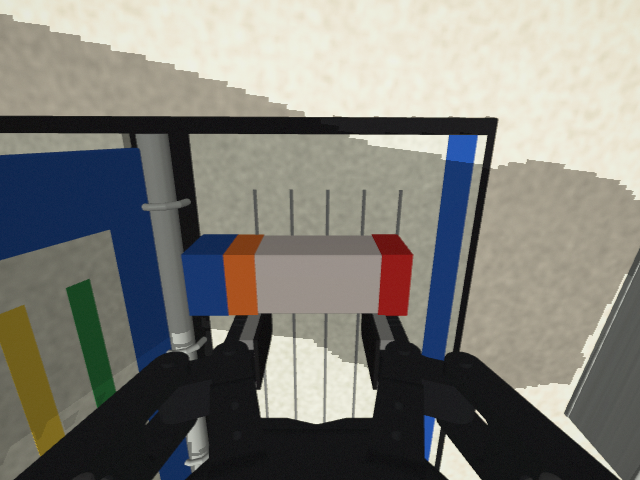

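The carton (185–410, 235–315) sits square against both fingers, so I'll keep pushing.

```bash
python3 -m jog '0 0 -12 0;0 0 -25 0;0 0 -38 0;0 0 -50 0;0 0 -63 0;0 0 -76 0;0 0 -90 0;0 0 -103 0'
python3 - <<'E'
from h import *
e,R=cur();print(tobin(e).round(3),status.get_obs()["wrist_force"])
c=camera("wrist");cv2.imwrite("pics/w3.png",c["color"][:,:,::-1])
E
```

```text
time: 5.35
ee_pos: [0.6623, 0.0214, 0.0144]
tcp_rot: [75.6, 90.0, -7.5]
wrist_force: [0.0, -2.2, 0.8]
opening: 0.043
[0.068 0.122 0.014] [ 0.02547571 -2.15425108  0.81307893]
```

View pics/w3.png

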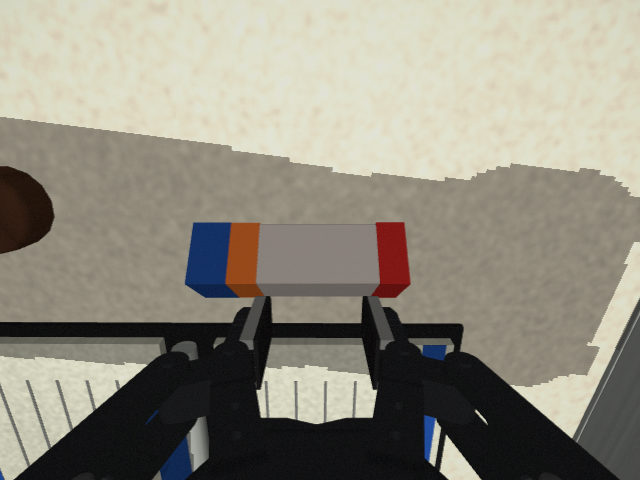

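Carton is now beyond the binder's edge (near edge row ~297, against the board at row ~325). Retreating, lifting, and going behind the leaf with the fingers shut.

```bash
python3 -m jog '0 0 10 0;0 0 22 0;-40 0 22 0;-80 0 22 0;-120 0 22 0;-160 0 22 0;-190 0 22 0;-200 0 22 0' && python3 -m jog '0 -20 13 0;0 -45 28 0;0 -70 44 0;0 -95 60 0;0 -120 76 0;0 -140 90 0;0 -152 98 0;0 -158 100 0' 0
python3 - <<'E'
from h import *
e,R=cur();print(tobin(e).round(3))
A=camera("scene");B=camera("side")
p=[]
for n,c in(("A",A),("B",B)):
    im=cv2.cvtColor(c["color"],cv2.COLOR_RGB2HSV);m=cv2.inRange(im,(3,150,60),(18,255,255))
    k,l,s,cc=cv2.connectedComponentsWithStats(m)
    print(n,[(s[i],cc[i].round(1)) for i in range(1,k) if s[i][4]>12])
a=A["color"][220:360,220:420];b=B["color"][160:300,210:410]
cv2.imwrite("pics/c4.png",cv2.resize(np.hstack([a,b]),None,fx=2,fy=2,interpolation=2)[:,:,::-1])
E
```

```text
time: 6.4
ee_pos: [0.6656, -0.0026, 0.2162]
tcp_rot: [83.0, 89.8, -0.0]
wrist_force: [0.8, -0.0, 0.6]
opening: 0.0429
time: 7.4
ee_pos: [0.5198, -0.1204, 0.2137]
tcp_rot: [-117.8, 90.0, 159.1]
wrist_force: [-0.2, -0.2, -0.2]
opening: -0.0001
[-0.091 -0.001  0.214]
A [(array([621,  12,  19,  14, 130], dtype=int32), array([632.9,  16.7])), (array([598, 107,  42,  39, 304], dtype=int32), array([619.5, 125.2])), (array([278, 233,  24,  12, 137], dtype=int32), array([289.7, 238.6])), (array([352, 273,  11,  12,  48], dtype=int32), array([355.9, 276.6])), (array([211, 338,   8,  17,  87], dtype=int32), array([213.9, 346. ])), (array([   0,  396,  111,   84, 4375], dtype=int32), array([ 60.9, 436.9]))]
B [(array([260, 168,   7,   8,  21], dtype=int32), array([264.2, 170.9])), (array([302, 182,   2,  12,  13], dtype=int32), array([302.1, 187.8])), (array([272, 246,   3,  13,  37], dtype=int32), array([273. , 252.3]))]
```

View pics/c4.png

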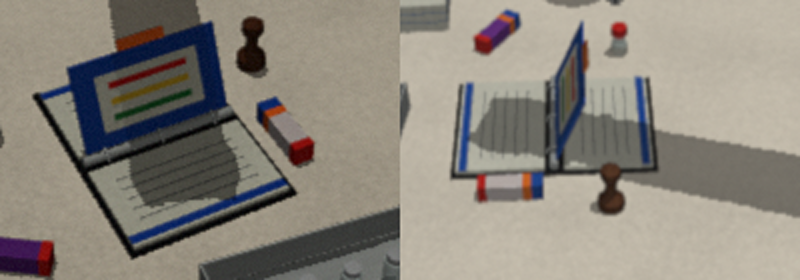

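The carton lies on the table clear of the binder: at left about (285,130), at right (510,187). Nothing else has moved. Descending behind the tab, then pushing.

```bash
python3 -m jog '20 0 0 0;45 0 0 0;70 0 0 0;90 0 0 0;104 0 0 0;114 0 0 0;114 0 0 0;114 0 0 0' && python3 -m jog '-2 9 0 0;-3 18 0 0;-5 28 0 0;-6 37 0 0;-8 47 0 0;-10 56 0 0;-11 65 0 0;-13 75 0 0'
python3 - <<'E'
from h import *
e,R=cur();print(tobin(e).round(3),status.get_obs()["wrist_force"])
E
```

```text
time: 8.5
ee_pos: [0.5207, -0.1199, 0.101]
tcp_rot: [71.0, 89.9, -12.0]
wrist_force: [-0.4, -0.4, 0.3]
opening: 0.0001
time: 9.5
ee_pos: [0.5952, -0.1106, 0.1131]
tcp_rot: [-112.5, 90.0, 164.5]
wrist_force: [-1.5, -0.8, -1.3]
opening: 0.0001
[-0.015 -0.001  0.113] [-1.4772558  -0.80776169 -1.26453511]
```

```bash
python3 -m jog '0 9 0 0;1 17 0 0;3 26 0 0;5 34 0 0;8 42 0 0;12 50 0 0;17 58 0 0;22 65 0 0' && python3 -m jog '6 6 0 0;12 12 0 0;19 18 0 0;26 23 0 0;32 26 0 0;38 29 0 0;44 31 0 0;50 33 0 0'
python3 - <<'E'
from h import *
e,R=cur();print(tobin(e).round(3),status.get_obs()["wrist_force"])
c=camera("wrist");cv2.imwrite("pics/w5.png",c["color"][:,:,::-1])
E
```

```text
time: 10.5
ee_pos: [0.6598, -0.1027, 0.0908]
tcp_rot: [-167.6, 90.0, 109.4]
wrist_force: [-0.3, -0.7, 1.2]
opening: -0.0001
time: 11.5
ee_pos: [0.6921, -0.0988, 0.041]
tcp_rot: [81.4, 90.0, -1.7]
wrist_force: [-1.1, 0.0, 0.7]
opening: -0.0001
[ 0.083 -0.001  0.041] [-1.06646832  0.0155442   0.69276114]
```

View pics/w5.png

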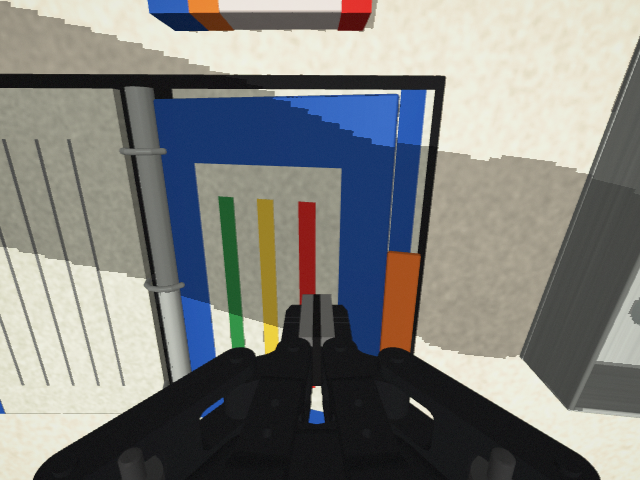

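The leaf is over the far page with the fingertips on it, at about (317,380). The carton is clear at the top of the image. Pressing the last bit down gently.

```bash
python3 -m jog '5 1 0 0;9 2 0 0;13 3 0 0;17 3 0 0;20 4 0 0;22 4 0 0;24 4 0 0;25 4 0 0'
```

```text
time: 12.55
ee_pos: [0.6961, -0.0983, 0.0163]
tcp_rot: [76.4, 90.0, -6.6]
wrist_force: [0.5, 0.9, 0.8]
opening: 0.0
```

```bash
python3 -m jog '0.5 0 0 0;1 0 0 0;1.5 0 0 0;2 0 0 0;2.5 0 0 0;3 0 0 0;3 0 0 0;3 0 0 0'
```

```text
time: 13.55
ee_pos: [0.6962, -0.0983, 0.015]
tcp_rot: [75.3, 89.9, -7.8]
wrist_force: [-3.8, 0.0, 10.5]
opening: -0.0
```

It took 10 N at z = 15 mm, the expected height of the leaf's top when flat, so the leaf is on its stop. Retreating to check.

```bash
python3 -m jog '-5 0 0 0;-25 0 0 0;-55 0 0 0;-95 0 0 0;-135 0 0 0;-175 -20 0 0;-200 -50 0 0;-210 -80 0 0' && python3 -m jog '0 -30 0 0;0 -70 0 0;0 -110 0 0;0 -140 0 0;0 -160 0 0;0 -170 0 0;0 -170 0 0;0 -170 0 0'
python3 - <<'E'
from h import *
A=camera("scene");B=camera("side")
a=A["color"][200:380,100:420];b=B["color"][120:300,180:420]
cv2.imwrite("pics/c6.png",cv2.resize(np.hstack([a,b]),None,fx=1.42,fy=1.42,interpolation=2)[:,:,::-1])
for n,c in(("A",A),("B",B)):
    im=cv2.cvtColor(c["color"],cv2.COLOR_RGB2HSV);m=cv2.inRange(im,(3,150,60),(18,255,255))
    k,l,s,cc=cv2.connectedComponentsWithStats(m)
    for i in range(1,k):
        if s[i][4]>12 and 200<cc[i][0]<400: print(n,s[i],cc[i].round(1),tobin(onz(c,cc[i],.015)).round(3))
print("expected tab px",proj(A,bp(.125,0,.015)),proj(B,bp(.125,0,.015)))
E
```

```text
time: 14.55
ee_pos: [0.6162, -0.1082, 0.2264]
tcp_rot: [72.6, 89.8, -10.4]
wrist_force: [0.3, -0.4, 0.3]
opening: -0.0002
time: 15.55
ee_pos: [0.4484, -0.1287, 0.2233]
tcp_rot: [83.6, 90.0, 0.6]
wrist_force: [-0.6, -0.2, 0.0]
opening: 0.0
A [352 273  11  12  49] [355.8 276.8] [0.032 0.139 0.015]
A [311 317  26  13 136] [323.6 322.9] [ 0.127 -0.     0.015]
A [211 338   8  17  84] [213.9 345.8] [ 0.078 -0.241  0.015]
B [260 168   7   8  20] [264.2 170.7] [ 0.07  -0.243  0.015]
B [242 215   4  13  48] [243.6 221.2] [0.124 0.003 0.015]
B [272 247   3  12  36] [273.  252.5] [0.037 0.14  0.015]
expected tab px [[323.23099829 322.18808302]] [[243.11651436 220.44912286]]
```

View pics/c6.png

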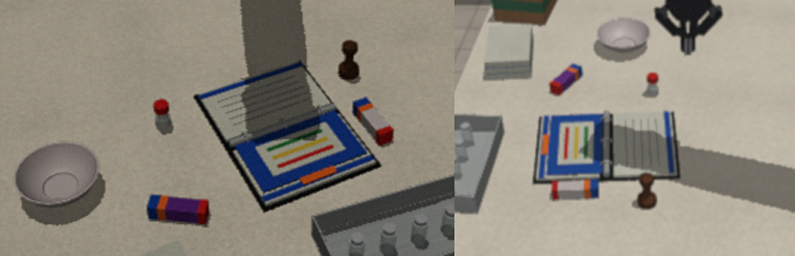

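The leaf lies flat on the far page, with the tab within 1 px of where it should be when flat in both views. The carton is on the table beside the binder, with its centre line at y' ≈ 0.14 against the board edge at 0.105. The bystanders are unmoved. Handing in.

```bash
python3 -c "
from workcell import bot
print(bot.job_done())"
```

```text
the job is handed in; nothing more can be done
None
```

I pushed the white carton sideways off the far page with two parted fingers. It now lies on the table beside the binder, with its centre line about 35 mm beyond the board edge. Then I swept the blue leaf over the spine with shut fingers and pressed it flat on the far page.

**Leaf:** in both camera views the tab was within 1 px of where it should be when flat. The fingers met about 10 N at the leaf's stop, at a height of 15 mm. That was the highest force in any reading I took; forces were only read at the end of each move.

**Other items:** the vial, stamp, bowl, purple carton and vial tray looked unmoved in the last pictures. Those crops did not include the jar and the spirit bottle. The arm finished clear of everything at about 15.6 s, and no check failed or disagreed.

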